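# Charge a laboratory batch mill and hold its bayonet cover on

## Task

Charge the mill and get it ready to grind: tip all six stone lumps out of the scoop into the mill's grinding chamber and set the empty scoop back upright on the bench. Then put the cover on the mill with its grip bar in line with the two slots of the collar, push it down against the spring, twist it clockwise about a quarter turn to the stop, and keep hold of it there: the cover springs back when let go, so finish while still holding it pushed in and turned. Leave the flask, the jar and the brush where they are.

Things in the scene. Friction and masses are not known exactly. Their poses are not given: they have to be found in the camera images.
- mill_mouth (a point): White table-top mill, fixed. Point: centre of its round mouth (84 mm wide), on the upright chamber axis, level with the collar's top, 178 mm above the bench; chamber floor 83 mm lower. Metal jacket 120 mm wide on a 160 x 150 mm housing 90 mm high. At +y and -y of this frame a slot 20 mm wide, reaching 54 mm from the axis, cuts the collar's 8 mm thick lips. Panel looks to -x, z up.
- cover_seat (a joint): Travel of the sprung ring under the lips, 0 (up) to 0.009 m (pushed down). Lugs put through the slots drop between the ring's dogs and rest on it 16 mm below the collar's top. The cover turns only after a push of 7 mm or more (about 5 N besides its weight); once turned, the lips keep its lugs down by about 6 mm.
- cover_turn (a joint): Turn of that ring by the cover, rad: 0 as it goes in, growing clockwise seen from above to the stop at 1.40 (80 degrees). A spring turns it back: 0.22 N m at first, 0.36 N m at the stop, friction on top. The lugs have 4 mm play each side, so the cover turns about 0.09 rad before the ring follows.
- cover_grip (a point): Loose cover, 0.2 kg: metal disc 116 mm wide with a black grip bar on top, 16 mm thick (x), 86 long (y), 34 high. Point: bar's centre, on axis; disc top 17 mm below it. Underneath: spigot 76 mm wide, tapered foot 59 mm below the point, two lugs 12 mm wide below the bar's ends, undersides 51 mm below. Resting in the slots the point is 35 mm above mill_mouth, pushed fully down 26 mm.
- tray_grip (a point): Steel weighing scoop, 0.16 kg, 135 mm long, 60 wide, sides 30 high, sides and floor 3 thick, holding the lumps. Point: midway between its two parallel sides (100 mm long), 15 mm above its underside. x points to its open end, narrowed to about 52 mm, 85 mm ahead of the point; y across, z up. Lumps lie 44 mm behind to 28 mm ahead of it and slide once the floor slopes 30 to 40 degrees.
- lump1_center (a point): Centre of one of the six grey stone lumps, about 17 mm across, 20 g, lying in the scoop.
- lump2_center (a point): Centre of one of the six grey stone lumps, about 17 mm across, 20 g, lying in the scoop.
- lump3_center (a point): Centre of one of the six grey stone lumps, about 17 mm across, 20 g, lying in the scoop.
- lump4_center (a point): Centre of one of the six grey stone lumps, about 17 mm across, 20 g, lying in the scoop.
- lump5_center (a point): Centre of one of the six grey stone lumps, about 17 mm across, 20 g, lying in the scoop.
- lump6_center (a point): Centre of one of the six grey stone lumps, about 17 mm across, 20 g, lying in the scoop.
- flask: Bystander: conical glass flask, 82 mm across its foot, 118 mm high; origin under its centre.
- jar: Bystander: small lidded sample jar, 60 mm in diameter, 85 mm high; origin under its centre.
- brush: Bystander: bench brush, 190 mm long, lying along its x axis; origin under its centre.
There are look-alikes about, which are no part of the job. What is shaped like the part that bears cover_grip but red is not meant.

How it is judged (in metres and radians):
On the way, in this order (a step that is already met when the one before it is completed fails the run):
1. all six lumps lie in the grinding chamber while the cover is still off (horizontal distance between each of lump1_center, lump2_center, lump3_center, lump4_center, lump5_center, lump6_center and mill_mouth below 0.044 m and height (world z) of lump1_center between 0.09 and 0.145 m and height (world z) of lump2_center between 0.09 and 0.145 m and height (world z) of lump3_center between 0.09 and 0.145 m and height (world z) of lump4_center between 0.09 and 0.145 m and height (world z) of lump5_center between 0.09 and 0.145 m and height (world z) of lump6_center between 0.09 and 0.145 m and horizontal distance between cover_grip and mill_mouth above 0.08 m), for 0.2 s.
2. the cover is pushed into the collar against the spring (horizontal distance between cover_grip and mill_mouth below 0.008 m and angle between cover_grip's own z axis and vertical below 0.12 rad and height (world z) of cover_grip below 0.2105 m and value of joint cover_seat above 0.004 m), for 0.1 s.
At the end, for the whole second after the job is handed in: Cover upright in the collar (axis within 8 mm), ring pushed down 4 mm or more and turned at least 1.2 of 1.4 rad, fingers holding it with at least 2 N; all six lumps in the chamber; scoop upright and still on the bench; flask, jar and brush within 30 mm of their places (all of step 2 and value of joint cover_turn above 1.2 rad and contact force between the fingers and cover above 2 N and horizontal distance between each of lump1_center, lump2_center, lump3_center, lump4_center, lump5_center, lump6_center and mill_mouth below 0.044 m and height (world z) of lump1_center between 0.09 and 0.145 m and height (world z) of lump2_center between 0.09 and 0.145 m and height (world z) of lump3_center between 0.09 and 0.145 m and height (world z) of lump4_center between 0.09 and 0.145 m and height (world z) of lump5_center between 0.09 and 0.145 m and height (world z) of lump6_center between 0.09 and 0.145 m and height (world z) of tray_grip below 0.02 m and angle between tray_grip's own z axis and vertical below 0.1 rad and linear speed of tray below 0.02 m/s); the arm keeps its last pose, push and grip.
It fails at once if the conical flask is knocked over or shifted by more than 30 mm (distance of flask from where it was at the start of the episode above 0.03 m or angle between flask's own z axis and vertical above 0.5 rad).
It fails at once if the sample jar is knocked over or shifted by more than 30 mm (distance of jar from where it was at the start of the episode above 0.03 m or angle between jar's own z axis and vertical above 0.5 rad).
It fails at once if the bench brush is knocked over or shifted by more than 30 mm (distance of brush from where it was at the start of the episode above 0.03 m).
It also fails if it takes over 72 s, if anything falls off the work surface, if the arm or the gripper's body presses on something with over 40 N, if the wrist force passes 120 N, or if a joint passes its speed limit or range.

## Robot

A 6-joint arm with a two-finger parallel gripper is mounted at the origin on the work surface. World frame = base frame: x ahead of the robot, y to its left, z up, the work surface at z = 0. Lengths are in m, angles in degrees, forces in N, time in s.
With the tool pointing down it reaches from about 0.4 to 0.825 m from the base axis. Payload 7 kg.
Tool frame: the origin (TCP) lies midway between the tips of the shut fingers; the grasp point (between the pads) lies 19 mm behind it; z points along the fingers, y is the direction in which the jaws open and shut (so a half turn about z gives the same grasp; the last joint's range is limited). The gripper opens to 88 mm and grips with 3 to 60 N. Pads are 19 mm wide; open, the fingers measure 130 mm over their backs; the gripper's body (78 mm by 193 mm) begins 47 mm behind the grasp point.
Start: joints at [85.434, 20.546, 0.682, 0, -70.136, -16.507], TCP at [0.243, 0.63, 0.227] pointing down, gripper open.
Joint ranges: [-176.03, 176.03], [-82.01, 121.73], [-58.28, 71.71], [-173.87, 95.51], [-174.79, -0.11], [-173.66, 173.66]. Speed limits (degrees/s): [136.94, 136.94, 172.46, 180, 180, 180].

## Interface

Orientations are given as a 3x3 rotation matrix whose columns are the frame's x, y, z axes.
In Python, from rig import robot gives the robot as it stands. Calls block until the motion is done:
- robot.goto(position, orientation): joint-space move of the TCP to a pose.
- robot.servo_line(position, ori=None, speed=0.15): straight line of the TCP; ori=None keeps the orientation; speed is the mean speed in m/s.
- robot.movej(angles): joint-space move.
- robot.move_gripper(opening): opening from 0.0 (shut) to 1.0 (fully open); the grip force is fixed at half the most; returns when the fingers have stopped.
- robot.dwell(seconds).
- robot.ik(position, orientation): joint angles nearest the present ones, or None.
- robot.grab_frame(name): name is "scene" or "top"; returns (picture, depth): 400x640x3 uint8, red, green, blue; 400x640 float32, m along the optical axis (not along the pixel's ray), 0 where there is no reading.
- robot.camera_info(name): a dict with "vfov" (degrees; the focal length in pixels is half the picture's height over the tangent of half this angle, whatever the lens; pixels are square), "cx", "cy" (the principal point, pixels), "view" (4x4, takes a point from world to camera coordinates). Camera axes: x right, y down, z forward; pixel columns grow to the right and rows downward; lengths in m; the calibration is good to about 2 mm. A picture is of the moment at which its call begins. camera_info takes no time and is no camera call.
A pose or a line that the arm cannot do raises robot.Unreachable and nothing moves.
- robot.job_done(): hands the job in, once; it reports no verdict.
Readings, each from a call of its own:
- robot.read_t(): time.
- robot.read_qpos(): joint angles.
- robot.read_qvel(): joint speeds.
- robot.read_effort(): joint torques, N m.
- robot.read_position(): TCP position.
- robot.read_tcp_rot(): TCP orientation.
- robot.read_force(): force on the tool from outside, world axes, zero at the start.
- robot.read_ft_torque(): the same for the moment, N m.
- robot.read_grip_width(): opening from 0.0 (shut) to 1.0 (fully open).
Only numpy, scipy, OpenCV 4.12 (cv2) and the standard library are available. Lean on these libraries where they do the work, as an engineer would, in place of code of your own. Each camera call takes 0.05 s, during which the arm holds its last target.

## Working session

There is one attempt and no reset: what is moved stays moved. The work goes in short steps, each a Python script; the robot and the scene stay as the last script left them, time stands still between calls to the robot, and variables do not carry over. Pictures are saved under pics/ and viewed, and the job is handed in when it is done.

```bash
ls; mkdir -p pics; python3 - <<'E'
from rig import robot
import cv2,numpy as np
for n in("scene","top"):
    im,d=robot.grab_frame(n); cv2.imwrite(f"pics/{n}0.png",im[:,:,::-1]); np.savez(f"{n}0.npz",im=im,d=d)
    print(n,{k:np.round(v,4).tolist() for k,v in robot.camera_info(n).items()})
print(robot.read_t(),robot.read_tcp_rot().round(3),robot.read_force())
E
```

```text
pics
scene {'vfov': 53.9786, 'cx': 325.5649, 'cy': 199.8319, 'view': [[-0.6127, 0.7903, -0.0011, 0.3652], [0.4854, 0.3753, -0.7896, -0.1064], [-0.6236, -0.4844, -0.6136, 1.3704], [0.0, 0.0, 0.0, 1.0]]}
top {'vfov': 56.9618, 'cx': 318.2269, 'cy': 197.5392, 'view': [[0.0092, -0.9993, -0.0359, -0.0638], [-0.9926, -0.0048, -0.1212, 0.5136], [0.1209, 0.0367, -0.992, 1.0574], [0.0, 0.0, 0.0, 1.0]]}
0.1 [[ 0.933 -0.36  -0.   ]
 [-0.36  -0.933 -0.001]
 [ 0.     0.002 -1.   ]] [ 0.37510173  0.13908487 -0.36823717]
```

View pics/scene0.png

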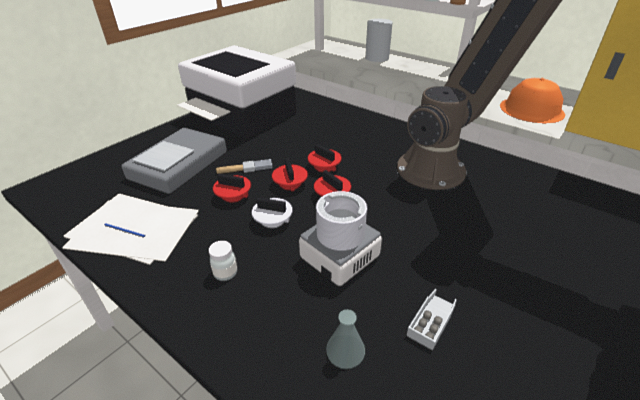

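View pics/top0.png

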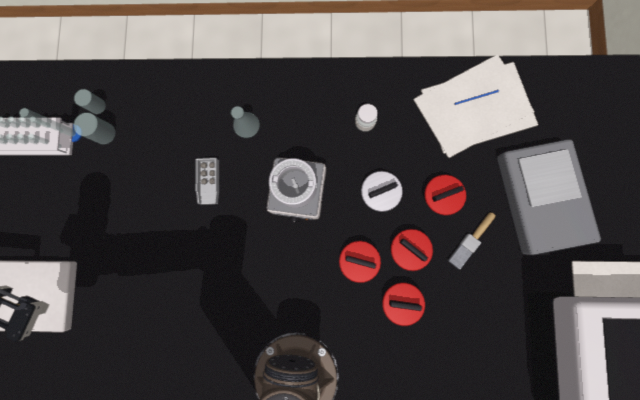

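The top view shows the scoop at (207,180), mill mouth (293,182), white cover (382,190), flask (245,122), jar (366,117) and brush (472,240). The scene view agrees. Next I'll measure them from depth.

```bash
cat > h.py <<'E'
import numpy as np,cv2
from rig import robot
def cloud(n,d):
    c=robot.camera_info(n);f=200/np.tan(np.radians(c["vfov"])/2)
    v,u=np.mgrid[0:400,0:640]
    P=np.stack([(u-c["cx"])/f*d,(v-c["cy"])/f*d,d,np.ones_like(d)],-1)
    W=P@np.linalg.inv(np.array(c["view"])).T
    W=W[...,:3]; W[d==0]=np.nan
    return W
def proj(n,p):
    c=robot.camera_info(n);f=200/np.tan(np.radians(c["vfov"])/2)
    q=np.array(c["view"])@np.r_[p,1]; return f*q[0]/q[2]+c["cx"],f*q[1]/q[2]+c["cy"]
E
python3 - <<'E'
from h import *
for n in("top","scene"):
    z=np.load(n+"0.npz");W=cloud(n,z["d"].astype(float));im=z["im"];np.save(n+"W.npy",W)
    print(n)
    def st(name,m):
        P=W[m];print(name,len(P),np.nanmedian(P,0).round(4),np.nanpercentile(P,2,axis=0).round(4),np.nanpercentile(P,98,axis=0).round(4))
    X,Y,Z=W[...,0],W[...,1],W[...,2]
    st("table",(abs(X-.4)<.05)&(abs(Y-.1)<.3)&(Z<.02))
    if n=="top":
        for nm,(u0,u1,v0,v1) in dict(scoop=(185,228,148,212),mill=(258,335,150,228),cover=(357,405,168,214),flask=(225,265,100,142),jar=(350,382,98,135),brush=(445,500,205,275)).items():
            m=np.zeros(Z.shape,bool);m[v0:v1,u0:u1]=1
            st(nm,m&(Z>.006))
            c=cv2.resize(im[v0:v1,u0:u1],None,fx=6,fy=6,interpolation=cv2.INTER_CUBIC);cv2.imwrite(f"pics/c_{nm}.png",c[:,:,::-1])
    m=(Z>.17)&(Z<.19)&(abs(X-.5)<.3)&(abs(Y)<.3);st("collar",m)
im=np.load("scene0.npz")["im"]
cv2.imwrite("pics/s1.png",cv2.resize(im[180:360,200:470],None,fx=2.9,fy=2.9,interpolation=cv2.INTER_CUBIC)[:,:,::-1])
a=[cv2.resize(cv2.imread(f"pics/c_{k}.png"),(260,380)) for k in("scoop","mill","cover")]
cv2.imwrite("pics/m1.png",np.hstack(a))
E
```

```text
top
table 6351 [4.014e-01 1.064e-01 3.000e-04] [ 0.352  -0.182  -0.0039] [0.4476 0.3875 0.0046]
scoop 605 [0.5817 0.2787 0.019 ] [0.5011 0.2467 0.0062] [0.6324 0.3082 0.0324]
mill 3063 [ 0.5276 -0.0034  0.0928] [ 0.4535 -0.0724  0.0533] [0.6078 0.0711 0.1805]
cover 1236 [ 0.5312 -0.2439  0.0426] [ 0.4818 -0.2974  0.0375] [ 0.5856 -0.1936  0.0781]
flask 617 [0.7321 0.1569 0.0507] [0.707  0.1287 0.0077] [0.7697 0.1955 0.1208]
jar 451 [ 0.7429 -0.1994  0.0829] [ 0.7236 -0.2256  0.0146] [ 0.7757 -0.1731  0.0885]
brush 876 [ 0.388  -0.4878  0.0188] [ 0.3216 -0.5656  0.009 ] [ 0.4914 -0.4286  0.0442]
collar 800 [0.5358 0.0011 0.1781] [ 0.4818 -0.0545  0.1735] [0.5936 0.0565 0.1813]
scene
table 4283 [0.4005 0.2349 0.001 ] [ 0.3519 -0.1711 -0.0017] [0.4483 0.3943 0.0038]
collar 828 [0.5503 0.0066 0.1785] [ 0.484  -0.053   0.1709] [0.5971 0.0596 0.1808]
```

View pics/s1.png

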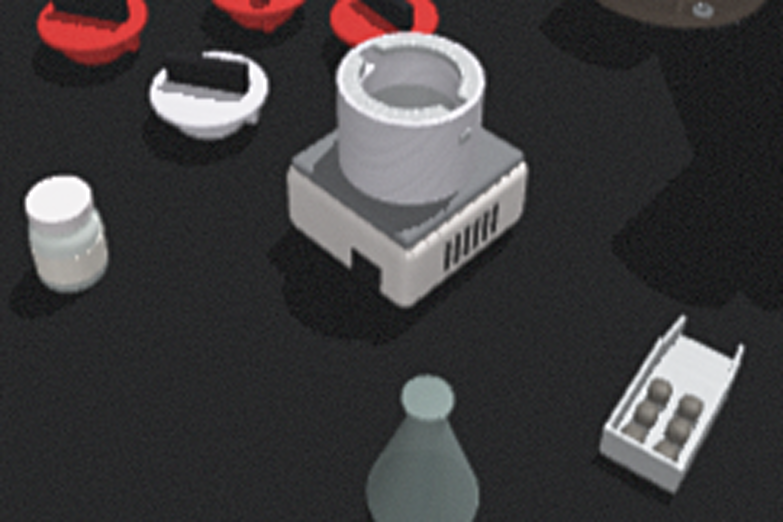

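View pics/m1.png

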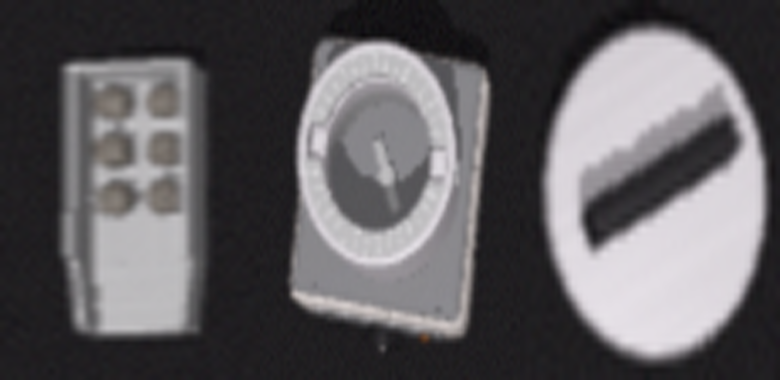

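```bash
cat > fit.py <<'E'
from h import *
from scipy.optimize import least_squares
W=np.load("topW.npy");X,Y,Z=W[...,0],W[...,1],W[...,2];WS=np.load("sceneW.npy")
def rect(P):
    (c,s,a)=cv2.minAreaRect(P.astype(np.float32)*1000);return np.round(c,1),np.round(s,1),round(a,1)
def circ(P):
    r=least_squares(lambda p:np.hypot(*(P-p[:2]).T)-p[2],[*P.mean(0),.05],loss='soft_l1',f_scale=.002).x;return r
# mill
for nm,w in(("top",W),("scene",WS)):
    m=(abs(w[...,2]-.178)<.006)&(abs(w[...,0]-.54)<.09)&(abs(w[...,1])<.09)
    P=w[m][:,:2]
    (cx,cy),r=cv2.minEnclosingCircle((P*1000).astype(np.float32));print(nm,"collar encl",cx,cy,r, "median z",np.median(w[m][:,2]))
    c=np.array([cx,cy])/1000
    for _ in range(5):
        rr=np.hypot(*(P-c).T);th=np.arctan2(*(P-c).T[::-1])
        # outer edge by angle
        out=[P[(abs(np.angle(np.exp(1j*(th-t))))<.1)] for t in np.arange(-3.1,3.1,.15)]
        E=np.array([o[np.argmax(np.hypot(*(o-c).T))] for o in out if len(o)>2]); q=circ(E); c=q[:2]
    print("  outer circ",q)
    I=np.array([o[np.argmin(np.hypot(*(o-c).T))] for o in out if len(o)>2]);print("  inner circ",circ(I))
    # slots: points at radius 43..52, z lower
    rr=np.hypot(w[...,0]-c[0],w[...,1]-c[1]);m2=(rr>.043)&(rr<.052)&(w[...,2]>.1)
    q=w[m2];th=np.degrees(np.arctan2(q[:,1]-c[1],q[:,0]-c[0]))
    lo=q[:,2]<.171; print("  slot angles",np.sort(th[lo]).round(0).tolist())
for nm,w in(("top",W),("scene",WS)):
    m=(abs(w[...,2]-.09)<.005)&(abs(w[...,0]-.54)<.12)&(abs(w[...,1])<.12)&(np.hypot(w[...,0]-.538,w[...,1])>.062)
    print(nm,"housing",rect(w[m][:,:2]),m.sum())
for nm,w in(("top",W),("scene",WS)):
    m=(w[...,2]>.067)&(w[...,2]<.085)&(np.hypot(w[...,0]-.532,w[...,1]+.245)<.055)
    print(nm,"bar",rect(w[m][:,:2]),m.sum(),w[m].mean(0))
    P=w[m][:,:2];e=np.linalg.eigh(np.cov(P.T))[1][:,1];print("  dir",np.degrees(np.arctan2(e[1],e[0])))
    m=(abs(w[...,2]-.042)<.006)&(np.hypot(w[...,0]-.532,w[...,1]+.245)<.065)
    P=w[m][:,:2];print("  disc",cv2.minEnclosingCircle((P*1000).astype(np.float32)),np.median(w[m][:,2]))
    m=(w[...,2]>.005)&(w[...,2]<.05)&(abs(w[...,0]-.57)<.1)&(abs(w[...,1]-.275)<.06)
    print(nm,"scoop",rect(w[m][:,:2]),m.sum())
    m=(w[...,2]>.022)&m; print("  rim",rect(w[m][:,:2]),m.sum())
E
python3 fit.py
```

```text
top collar encl 538.3154907226562 1.2647722959518433 59.72503662109375 median z 0.17809698791721906
  outer circ [0.53815966 0.00119856 0.05924016]
  inner circ [0.53843996 0.00120434 0.04254224]
  slot angles [-106.0, -105.0, -104.0, -103.0, -102.0, -102.0, -100.0, -99.0, -98.0, -97.0, -96.0, -96.0, -93.0, -93.0, -92.0, -90.0, -90.0, -89.0, -87.0, -86.0, -86.0, -84.0, -37.0, -36.0, -33.0, -30.0, -24.0, -21.0, -17.0, -15.0, -13.0, -13.0, -11.0, -10.0, -9.0, -6.0, -6.0, -3.0, -2.0, 0.0, 3.0, 8.0, 8.0, 11.0, 11.0, 12.0, 14.0, 15.0, 16.0, 17.0, 19.0, 20.0, 22.0, 22.0, 23.0, 24.0, 25.0, 26.0, 27.0, 28.0, 30.0, 30.0, 32.0, 33.0, 33.0, 35.0, 38.0, 38.0, 40.0, 41.0, 42.0, 43.0, 45.0, 45.0, 47.0, 48.0, 50.0, 50.0, 52.0, 52.0, 53.0, 55.0, 57.0, 57.0, 58.0, 60.0, 60.0, 62.0, 63.0, 65.0, 65.0, 67.0, 68.0, 69.0, 70.0, 70.0, 71.0, 71.0, 71.0, 72.0, 73.0, 73.0, 73.0, 75.0, 75.0, 76.0, 77.0, 77.0, 77.0, 78.0, 80.0, 80.0, 80.0, 81.0, 82.0, 83.0, 84.0, 84.0, 86.0, 86.0, 86.0, 87.0, 89.0, 89.0, 90.0, 90.0, 92.0, 96.0, 101.0]
scene collar encl 537.5021362304688 1.322129249572754 61.7762565612793 median
[... 3570 characters left out ...]
828
top bar (array([ 533.9, -245.1]), array([15.9, 84.8]), 23.1) 170 [ 0.533291   -0.24451536  0.07569986]
  dir 113.19036059454531
  disc ((534.1998901367188, -245.39515686035156), 57.985660552978516) 0.04208123563017241
top scoop (array([569.4, 274.1]), array([119.8, 193.6]), 88.6) 663
  rim (array([565.4, 278. ]), array([135.7,  63.2]), 2.9) 206
scene bar (array([ 535.3, -245.3]), array([18.4, 86.2]), 24.0) 170 [ 0.53560892 -0.24272238  0.07434095]
  dir 113.31501014111865
  disc ((533.4630126953125, -245.3744354248047), 59.309566497802734) 0.04291805767562806
scene scoop (array([551.1, 278.6]), array([167.5,  73.7]), 6.1) 1019
  rim (array([565.5, 277.4]), array([135.6,  60.6]), 2.4) 315
```

Measured and checked against the given sizes:

| Item | Position (m) | Orientation |
|---|---|---|
| Mill axis | (0.5384, 0.0013) | yaw −7.2°, collar z 0.178 |
| Scoop point | (0.583, 0.2785) | open end at heading 182.6° |
| Cover | (0.534, −0.2453) | bar at 113.2° |

The fitted heights and outlines match. Next I'll check IK along the whole plan.

```bash
cat >> h.py <<'E'
from scipy.spatial.transform import Rotation as Rn
MILL=np.array([.5384,.0013,.178]);MY=82.8
SC=np.array([.583,.2785]);SH=182.6
CV=np.array([.534,-.2453]);CB=113.2
def down(a): # tool x at heading a, pointing down
    a=np.radians(a);x=np.array([np.cos(a),np.sin(a),0]);z=np.array([0,0,-1.]);return np.stack([x,np.cross(z,x),z],1)
def tilt(h,th,flip=1):
    """scoop heading h deg, nose-down th deg. tool z=-scoop z; tool x = flip*scoop x"""
    h,th=np.radians(h),np.radians(th);d=np.array([np.cos(h),np.sin(h),0]);k=np.array([0,0,1.])
    sx=d*np.cos(th)-k*np.sin(th);sz=d*np.sin(th)+k*np.cos(th)
    x=flip*sx;z=-sz;return np.stack([x,np.cross(z,x),z],1),sx,sz
TZ=.004  # TCP height over scoop underside
def pour_pose(h,th,lip,flip):
    R,sx,sz=tilt(h,th,flip)
    # lip floor point -> underside point below tray_grip -> TCP at TZ above underside
    return lip-85e-3*sx+TZ*sz-.003*sz*0,R
E
python3 - <<'E'
from h import *
def q(p,R):
    r=robot.ik(p,R);return None if r is None else np.round(r,1)
for fl in(1,-1):
    print("flip",fl)
    R=tilt(SH,0,fl)[0];print(q([*SC,TZ],R),q([*SC,.26],R))
    for h in(180,190,170):
        d=np.array([np.cos(np.radians(h)),np.sin(np.radians(h)),0])
        for th in(0,20,40,60,70):
            p,R=pour_pose(h,th,MILL-.024*d+[0,0,.004],fl);print(h,th,p.round(3),q(p,R))
for a in(CB,CB+180):
    print("cover",a,q([*CV,.045],down(a)),q([*CV,.25],down(a)))
for a in(MY,MY+180,):
    for da in(0,-40,-85,-92): print("ins",a,da,q([*MILL[:2],.19],down(a+da)))
E
```

```text
flip 1
[  42.8   29.9  -16.9   -0.   -43.1 -130.2] [  42.8   16.8   -0.3    0.   -72.9 -130.2]
180 0 [0.647 0.001 0.186] [  17.3   19.5   -6.3    0.   -64.2 -107.3]
180 20 [0.641 0.001 0.215] [  21.7    6.6  -27.3   11.9  -37.9 -119.9]
180 40 [0.625 0.001 0.24 ] None
180 60 [0.601 0.001 0.258] None
180 70 [0.588 0.001 0.263] [ -23.9   -6.7  -42.  -119.8  -26.    41.1]
190 0 [0.646 0.02  0.186] [ 19.1  19.4  -6.5   0.  -64.1 -99.1]
190 20 [0.639 0.019 0.215] [  21.5    6.7  -25.1    6.2  -38.8 -105.7]
190 40 [0.624 0.016 0.24 ] None
190 60 [0.6   0.012 0.258] None
190 70 [0.587 0.01  0.263] [ -23.5   -5.1  -37.5 -104.2  -32.3   29.4]
170 0 [ 0.646 -0.018  0.186] [  15.7   19.4   -6.5    0.   -64.1 -115.7]
170 20 [ 0.639 -0.016  0.215] [  21.7    6.6  -29.2   16.9  -38.2 -133.5]
170 40 [ 0.624 -0.014  0.24 ] None
170 60 [ 0.6   -0.01   0.258] None
170 70 [ 0.587 -0.007  0.263] [ -27.    -6.3  -50.8 -144.5  -28.2   63.8]
flip -1
[ 42.8  29.9 -16.9   0.  -43.1  49.8] [ 42.8  16.8  -0.3   0.  -72.9  49.8]
180 0 [0.647 0.001 0.186] [ 17.3  19.5  -6.3   0.  -64.2  72.7]
180 20 [0.641 0.001 
[... 630 characters left out ...]
0.01   0.258] None
170 70 [ 0.587 -0.007  0.263] [ -27.    -6.3  -50.8 -144.5  -28.2 -116.2]
cover 113.2 [  -5.6   22.6  -23.     0.   -44.4 -151.2] [  -5.6   11.5   -8.7    0.   -69.8 -151.2]
cover 293.2 [ -5.6  22.6 -23.    0.  -44.4  28.8] [ -5.6  11.5  -8.7   0.  -69.8  28.8]
ins 82.8 0 [ 21.    9.3 -19.6   0.  -61.  151.8]
ins 82.8 -40 [ 21.    9.3 -19.6   0.  -61.  111.8]
ins 82.8 -85 [ 21.    9.3 -19.6   0.  -61.   66.8]
ins 82.8 -92 [ 21.    9.3 -19.6   0.  -61.   59.8]
ins 262.8 0 [ 21.    9.3 -19.6   0.  -61.  -28.2]
ins 262.8 -40 [ 21.    9.3 -19.6   0.  -61.  -68.2]
ins 262.8 -85 [  21.     9.3  -19.6    0.   -61.  -113.2]
ins 262.8 -92 [  21.     9.3  -19.6    0.   -61.  -120.2]
```

```bash
python3 - <<'E'
from h import *
for h in range(0,360,15):
    d=np.array([np.cos(np.radians(h)),np.sin(np.radians(h)),0]);out=[]
    for th in(0,20,35,50,60):
        p,R=pour_pose(h,th,MILL-.024*d+[0,0,.004],1);r=robot.ik(p,R);out.append(None if r is None else np.round(r).astype(int).tolist())
    print(h,out)
E
```

```text
0 [[27, -1, -32, 0, -59, 63], [20, 12, -13, -7, -84, 72], [17, 22, -2, -10, -100, 74], [15, 32, 9, -12, -116, 75], [13, 38, 15, -14, -125, 75]]
15 [[23, -1, -32, 0, -59, 82], [21, 12, -16, -2, -83, 85], [20, 22, -5, -3, -98, 86], [19, 31, 5, -3, -113, 86], [19, 38, 10, -4, -122, 86]]
30 [[19, 0, -30, 0, -59, 101], [21, 11, -18, 3, -80, 98], [23, 21, -9, 4, -95, 96], [24, 30, -1, 5, -108, 96], [24, 36, 3, 6, -117, 96]]
45 [[15, 3, -28, 0, -59, 120], [22, 11, -20, 8, -77, 110], [25, 19, -14, 11, -90, 106], [28, 28, -8, 13, -102, 104], [29, 34, -5, 15, -110, 103]]
60 [[12, 5, -25, 0, -60, 138], [22, 10, -23, 13, -73, 122], [28, 17, -20, 18, -84, 115], [32, 25, -16, 21, -95, 111], [33, 30, -14, 23, -101, 109]]
75 [[10, 8, -22, 0, -60, 155], [22, 10, -25, 17, -68, 134], [29, 15, -26, 25, -77, 124], [35, 21, -25, 30, -87, 117], [37, 26, -24, 32, -93, 113]]
90 [[9, 11, -19, 0, -61, 171], [22, 9, -28, 21, -63, 146], [30, 12, -32, 32, -69, 132], [37, 17, -34, 39, -78, 121], [40, 21, -35, 42, -84, 115]]
105 [None, [22, 9, -29, 24, -57, 159], [30, 9, -38, 39, -61, 140], [37, 12, -43, 50, -69, 1
[... 1441 characters left out ...]
 0, -60, -18], [17, 10, -10, -21, -71, 6], [4, 14, -2, -35, -83, 19], [-7, 21, 3, -46, -95, 27], [-12, 26, 6, -52, -102, 31]]
300 [[34, 5, -25, 0, -60, -4], [17, 10, -10, -20, -76, 19], [5, 17, 0, -31, -89, 30], [-3, 24, 8, -41, -103, 35], [-8, 30, 12, -47, -111, 37]]
315 [[34, 3, -28, 0, -59, 11], [17, 11, -10, -18, -79, 33], [8, 19, 1, -27, -95, 40], [1, 27, 11, -35, -109, 44], [-3, 33, 16, -41, -118, 44]]
330 [[33, 1, -30, 0, -59, 27], [18, 11, -11, -15, -82, 46], [10, 20, 1, -22, -98, 52], [5, 30, 12, -29, -114, 53], [2, 36, 18, -33, -123, 53]]
345 [[30, -1, -32, 0, -59, 45], [19, 12, -12, -11, -84, 59], [13, 21, 1, -16, -100, 63], [10, 31, 12, -21, -116, 64], [8, 38, 18, -25, -126, 63]]
```

The radial pour isn't reachable, but a pour at heading 270° (scoop coming from the +y side) works smoothly. I'll grasp the scoop and bring it there.

```bash
sed -i 's/^TZ=.004/TZ=.005/' h.py; python3 - <<'E'
from h import *
R=tilt(SH,0,1)[0]
robot.goto([*SC,.10],R);print(robot.read_t())
robot.servo_line([*SC,TZ],speed=.1);print(robot.read_t(),robot.read_position(),robot.read_force())
robot.move_gripper(0.0);print(robot.read_t(),robot.read_grip_width(),robot.read_force())
robot.servo_line([*SC,.23],speed=.15);print(robot.read_t(),robot.read_force())
im,d=robot.grab_frame("scene");cv2.imwrite("pics/g1.png",cv2.resize(im[100:360,250:640],None,fx=2,fy=2)[:,:,::-1])
E
```

```text
1.9333
3.0333 [0.5834365  0.27885543 0.00566434] [-0.48118759  0.70065407  0.15923214]
3.6083 0.6796661450871117 [-0.57546369  0.22789824  3.15076715]
5.2583 [ 0.03707532  0.95118912 -2.69244102]
```

View pics/g1.png

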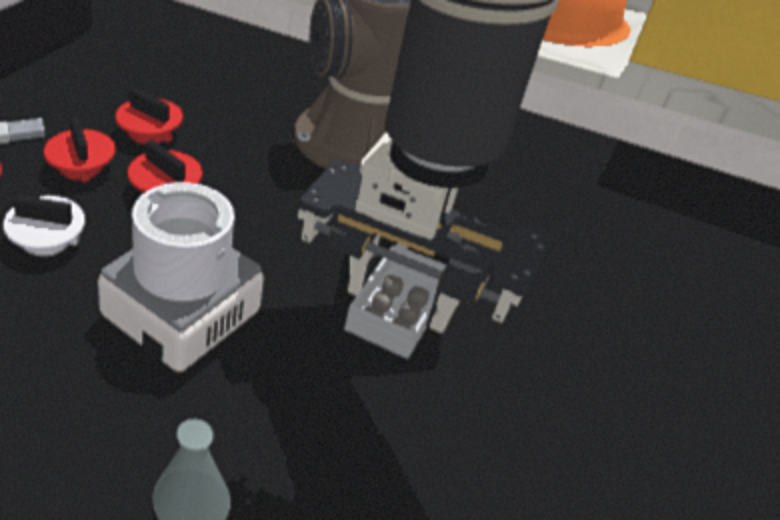

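The scoop is held level at (395,310), lumps inside, and the 2.7 N reading matches its weight. Moving on to the pour.

```bash
python3 - <<'E'
from h import *
H=270;d=np.array([0,-1.,0])
def pp(th,dz,back=.022): return pour_pose(H,th,MILL-back*d+[0,0,dz],1)
p,R=pp(0,.055);robot.goto(p,R);print(robot.read_t())
p,R=pp(20,.012);robot.servo_line(p,R,speed=.12);print(robot.read_t())
im,_=robot.grab_frame("scene");cv2.imwrite("pics/p1.png",cv2.resize(im[100:320,250:520],None,fx=2.8,fy=2.8)[:,:,::-1])
im,_=robot.grab_frame("top");cv2.imwrite("pics/p1t.png",cv2.resize(im[100:260,180:400],None,fx=3,fy=3)[:,:,::-1])
E
```

```text
6.825
7.325
```

View pics/p1.png

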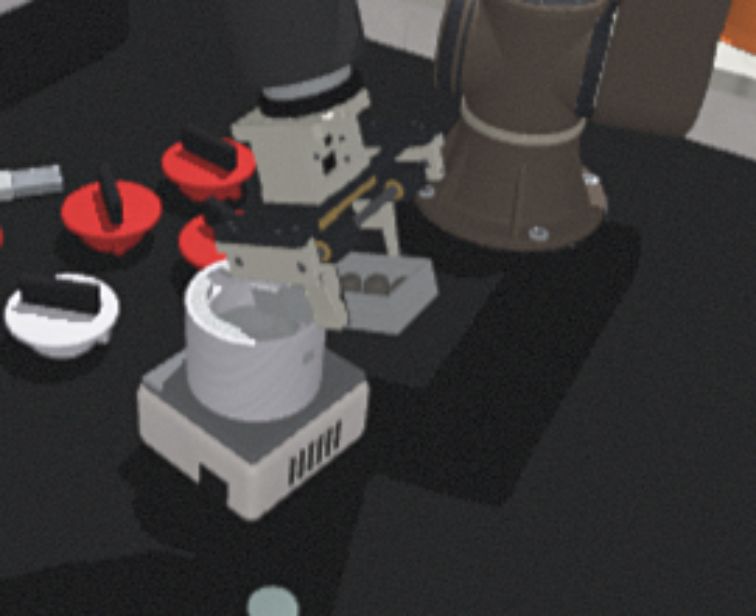

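View pics/p1t.png

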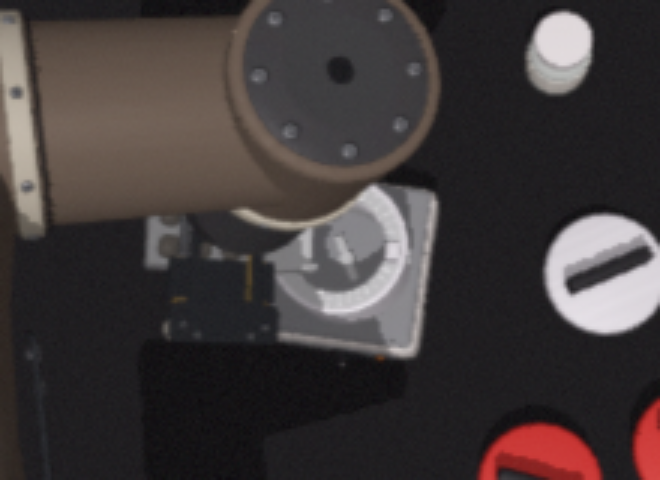

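The lip sits over the +y half of the mouth, at about (300,270) in the top crop, and the collar is clear. Now tilting.

```bash
python3 - <<'E'
from h import *
H=270;d=np.array([0,-1.,0])
def pp(th,dz,back=.022): return pour_pose(H,th,MILL-back*d+[0,0,dz],1)
for th,dz in((28,.009),(34,.007),(40,.006),(46,.006),(53,.006),(60,.006)):
    p,R=pp(th,dz);robot.servo_line(p,R,speed=.05)
    if th<50: robot.dwell(.3)
print(robot.read_t(),robot.read_force())
robot.dwell(.5)
im,_=robot.grab_frame("scene");cv2.imwrite("pics/p2.png",cv2.resize(im[100:320,250:520],None,fx=2.8,fy=2.8)[:,:,::-1])
print(robot.read_force())
E
```

```text
10.6167 [ 0.45152859  0.21427532 -2.34754809]
[ 0.06250717 -0.52281464 -1.6425093 ]
```

View pics/p2.png

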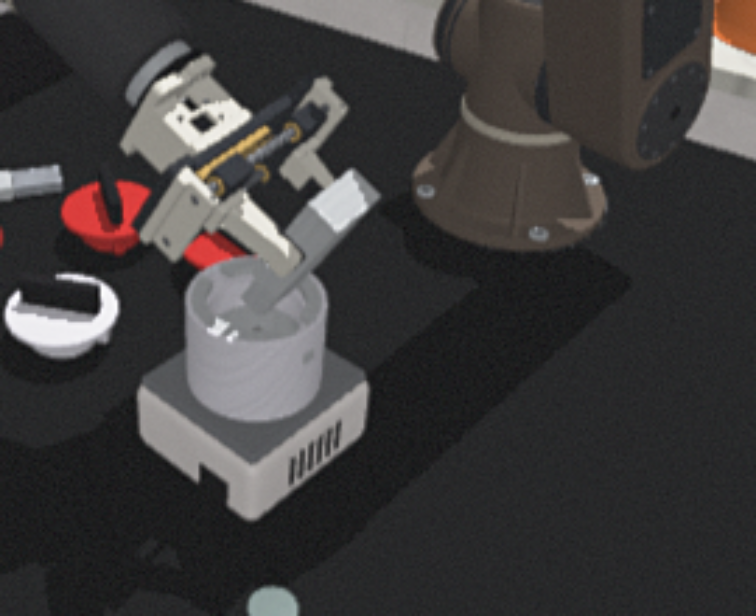

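The force fell to 1.64 N, which is the empty scoop, so it has emptied. Setting it back in its place.

```bash
python3 - <<'E'
from h import *
H=270;d=np.array([0,-1.,0])
def pp(th,dz,back=.022): return pour_pose(H,th,MILL-back*d+[0,0,dz],1)
p,R=pp(60,.05);robot.servo_line(p,R,speed=.12)
p,R=pp(0,.08,.04);robot.servo_line(p,R,speed=.12)
R=tilt(SH,0,1)[0]
robot.goto([*SC,.15],R)
robot.servo_line([*SC,.03],speed=.15)
im,_=robot.grab_frame("top");cv2.imwrite("pics/p3t.png",cv2.resize(im[100:260,180:400],None,fx=3,fy=3)[:,:,::-1])
im,_=robot.grab_frame("scene");cv2.imwrite("pics/p3.png",cv2.resize(im[170:360,290:500],None,fx=3,fy=3)[:,:,::-1])
print(robot.read_t(),robot.read_force(),robot.read_grip_width())
E
```

```text
15.425 [ 1.11827142 -0.59233521 -0.86835451] 0.682382919323072
```

View pics/p3t.png

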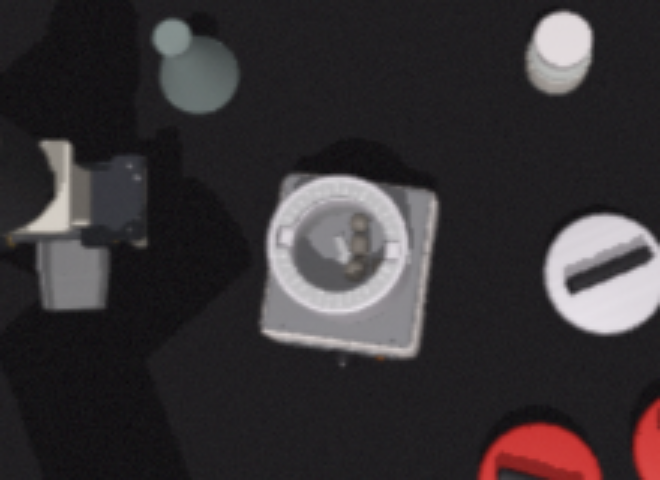

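View pics/p3.png

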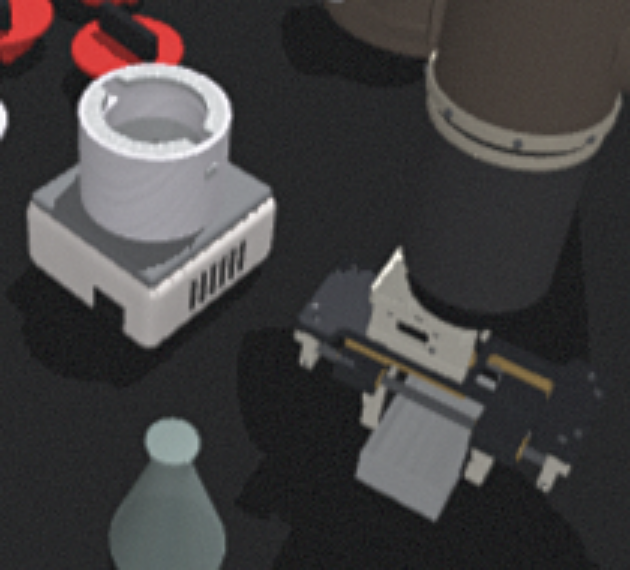

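Three lumps show in the chamber at (355,220–268), and the others may be hidden under the lip. The scoop's attitude in the grip also looks odd, so I'll check it in depth before setting it down.

```bash
python3 - <<'E'
from h import *
im,d=robot.grab_frame("scene");np.savez("s3.npz",im=im,d=d)
W=cloud("scene",d.astype(float))
a=im[285:355,390:470];cv2.imwrite("pics/p4.png",cv2.resize(a,None,fx=8,fy=8,interpolation=cv2.INTER_CUBIC)[:,:,::-1])
# scoop local coords
h=np.radians(SH);dx=np.array([np.cos(h),np.sin(h)]);dy=np.array([-dx[1],dx[0]])
for v in range(290,348,3):
    r=[]
    for u in range(400,460,6):
        p=W[v,u];q=p[:2]-SC;r.append("%4d/%3d/%3d"%(q@dx*1000,q@dy*1000,p[2]*1000))
    print(v,' '.join(r))
imt,dt=robot.grab_frame("top");np.savez("t3.npz",im=imt,d=dt)
Wt=cloud("top",dt.astype(float))
c=imt[155:212,263:325];cv2.imwrite("pics/p4t.png",cv2.resize(c,None,fx=9,fy=9,interpolation=cv2.INTER_CUBIC)[:,:,::-1])
print("chamber z mm");
for v in range(164,202,2): print(v,(Wt[v,274:312:2,2]*1000).round().astype(int).tolist())
E
```

```text
290   54/ 97/  1  -34/ 54/120  -26/ 44/119  -22/ 33/123  -23/ 21/132  -23/ 10/141  -23/  0/148  -22/-11/155   -3/-18/141   17/-26/125
293   46/ 93/  1  -36/ 52/115  -36/ 40/123  -23/ 31/116   80/ 45/  0  -24/  8/133  -24/ -2/141  -23/-13/148  -10/-21/141  122/-12/  0
296   38/ 89/  1  -38/ 50/108  -37/ 38/116  -28/ 29/114   72/ 42/  0   56/ 25/ 29  -25/ -4/134  -24/-14/141  -19/-24/144  113/-16/  0
299   30/ 84/  1   39/ 73/  0  -36/ 37/106   -8/ 33/ 80  -29/ 16/114   47/ 21/ 30   57/ 10/ 27  -24/-16/134  -22/-26/139    0/-34/122
302   22/ 81/  0   33/ 70/ -1  -11/ 43/ 65   -8/ 31/ 71   19/ 26/ 45  -30/  2/115   47/  7/ 30   56/ -3/ 28  -24/-28/133  -23/-39/140
305   14/ 77/  1   22/ 65/  2   -9/ 42/ 53   -9/ 30/ 63   26/ 26/ 27   32/ 15/ 29  -30/ -9/115   48/ -6/ 28   57/-17/ 27  -23/-40/132
308    8/ 73/  0   14/ 61/  1   -9/ 41/ 44  -11/ 28/ 57   18/ 22/ 28   22/ 11/ 32   32/  0/ 29  -28/-21/114   48/-20/ 29  -22/-42/122
311    0/ 69/  2    6/ 58/  2  -10/ 39/ 36  -11/ 26/ 47    9/ 19/ 29   18/  8/ 27   25/ -2/ 28   33/-12/ 28  -35/-35/122  -30/-44/124
314   -7/ 65/  1    1/ 54/  
[... 732 characters left out ...]
/ 30   -9/-30/ 27  -11/-42/ 39   24/-49/  2
332  -50/ 44/  2  -41/ 33/  1  -34/ 23/  1  -50/  6/ 35  -48/ -4/ 42  -48/-15/ 52  -25/-23/ 30    3/-30/  0   13/-40/ -1   18/-51/  0
335  -54/ 42/ -2  -49/ 30/  2  -41/ 19/  1  -33/  9/  1  -46/ -5/ 30  -48/-17/ 42  -48/-28/ 53   -5/-33/  3    3/-43/  0   12/-54/  0
338  -63/ 37/  2  -55/ 27/  0  -47/ 17/  0  -41/  6/  2  -32/ -4/  0  -50/-19/ 36  -49/-30/ 45  -10/-36/  0   -2/-46/  0    2/-57/  3
341  -69/ 34/  1  -61/ 24/  0  -53/ 14/ -1  -46/  3/  0  -38/ -7/  0  -32/-17/  1  -25/-28/  2  -18/-38/  2  -10/-49/  1   -4/-60/  3Traceback (most recent call last):
  File "<stdin>", line 10, in <module>
ValueError: cannot convert float NaN to integer
```

View pics/p4.png

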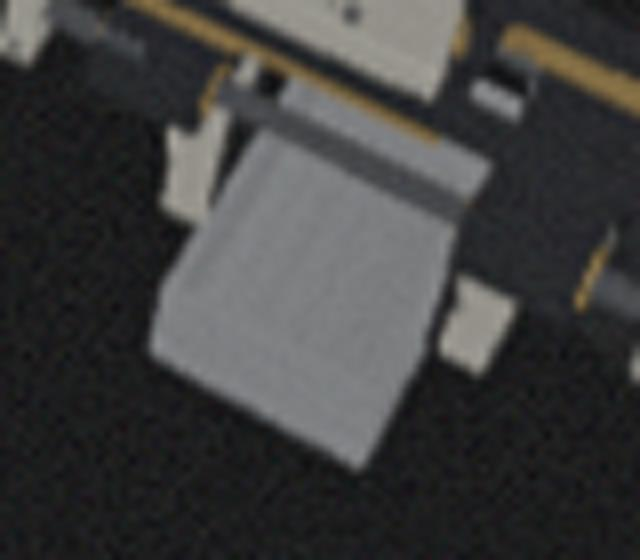

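The scoop floor reads a uniform z≈29 mm, so it is level and empty. Setting it down, then looking into the chamber.

```bash
python3 - <<'E'
from h import *
robot.servo_line([*SC,TZ],speed=.06);print(robot.read_position(),robot.read_force())
robot.move_gripper(1.0)
robot.servo_line([*SC,.13],speed=.2)
imt,dt=robot.grab_frame("top");Wt=cloud("top",dt.astype(float));np.savez("t4.npz",im=imt,d=dt)
im,d=robot.grab_frame("scene");np.savez("s4.npz",im=im,d=d)
print(robot.read_t())
c=cv2.resize(imt[155:212,263:325],(560,515),interpolation=cv2.INTER_CUBIC);cv2.imwrite("pics/p4t.png",c[:,:,::-1])
cv2.imwrite("pics/p4.png",cv2.resize(im[170:360,290:500],None,fx=3,fy=3)[:,:,::-1])
for v in range(166,200,2): print(v,np.nan_to_num(Wt[v,274:312:2,2]*1000).round().astype(int).tolist())
E
```

```text
[0.58270938 0.27828746 0.00470657] [-2.58081914  0.08555586  4.56018113]
17.6167
166 [86, 177, 178, 179, 178, 176, 178, 171, 162, 160, 162, 165, 177, 181, 179, 177, 178, 178, 93]
168 [176, 178, 177, 179, 177, 160, 160, 149, 143, 138, 137, 139, 146, 154, 175, 180, 177, 175, 181]
170 [178, 179, 178, 179, 164, 151, 136, 120, 109, 103, 98, 98, 97, 109, 139, 164, 179, 178, 178]
172 [177, 181, 181, 162, 151, 125, 107, 97, 91, 94, 91, 86, 111, 109, 110, 106, 175, 180, 181]
174 [179, 180, 169, 156, 123, 105, 93, 91, 91, 93, 93, 91, 108, 109, 105, 92, 95, 182, 177]
176 [162, 161, 161, 143, 106, 90, 92, 92, 91, 90, 94, 94, 105, 107, 100, 89, 95, 177, 180]
178 [162, 162, 153, 116, 89, 92, 89, 91, 93, 92, 90, 91, 122, 124, 89, 92, 92, 89, 175]
180 [163, 161, 150, 108, 90, 93, 92, 91, 91, 97, 98, 86, 122, 124, 124, 89, 91, 89, 167]
182 [160, 160, 143, 99, 93, 93, 91, 93, 89, 90, 100, 89, 125, 125, 121, 90, 94, 88, 164]
184 [178, 178, 144, 93, 93, 92, 91, 91, 90, 89, 100, 100, 117, 121, 104, 93, 89, 88, 163]
186 [178, 180, 151, 92, 91, 91, 88, 93, 93, 94, 100, 105, 106, 113, 90, 94, 107, 104, 164]
188 [179, 177, 165, 90, 88, 95, 95, 92, 91, 90, 92, 126, 124, 119, 105, 109, 109, 179, 0]
190 [176, 181, 178, 100, 93, 92, 89, 90, 94, 92, 92, 123, 128, 123, 104, 105, 179, 177, 179]
192 [180, 178, 176, 176, 95, 92, 90, 92, 89, 93, 96, 125, 123, 123, 93, 177, 178, 178, 176]
194 [177, 180, 179, 178, 179, 89, 91, 89, 90, 89, 91, 92, 91, 89, 179, 179, 179, 177, 179]
196 [92, 176, 179, 177, 178, 180, 180, 90, 93, 90, 91, 90, 89, 180, 179, 179, 178, 178, 171]
198 [92, 91, 178, 182, 179, 180, 177, 177, 179, 178, 179, 179, 180, 178, 180, 180, 180, 177, 142]
```

View pics/p4.png

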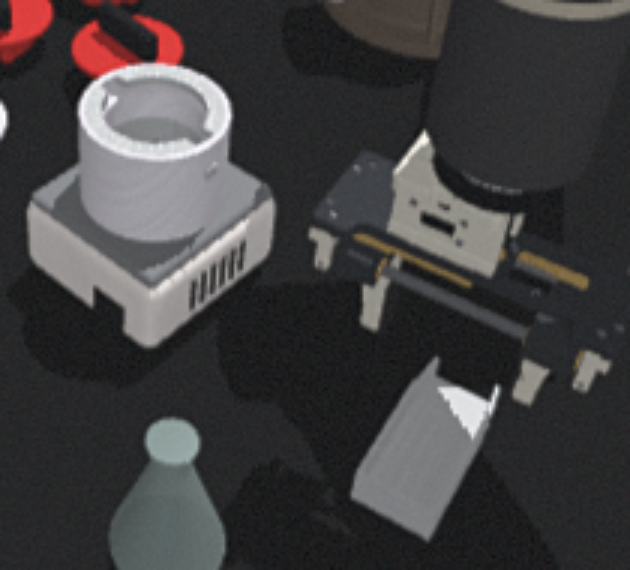

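View pics/p4t.png

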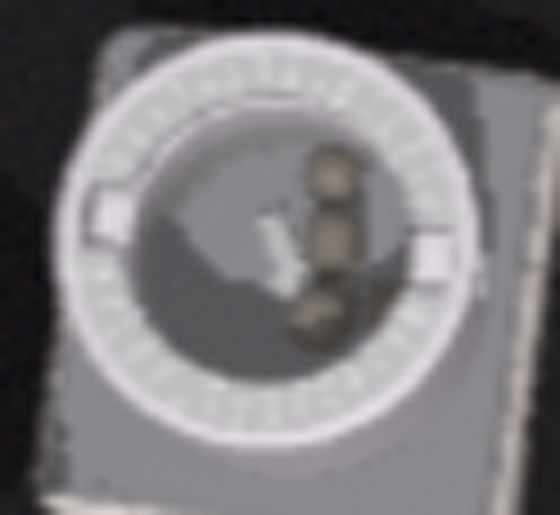

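Scoop is upright and empty. In the chamber the depths show two lumps at top heights of about 125 mm resting on others and two more at about 109 mm, all under the collar, which fits six lumps. The slots run at about 83–84°. Next, the cover.

```bash
python3 - <<'E'
from h import *
robot.servo_line([*SC,.27],speed=.25)
R=down(CB+180)
robot.move_gripper(0.55)
robot.goto([*CV,.24],R);print(robot.read_t())
robot.servo_line([*CV,.10],speed=.2)
robot.servo_line([*CV,.045],speed=.06);print(robot.read_position(),robot.read_force())
robot.move_gripper(0.0);print(robot.read_t(),robot.read_grip_width(),robot.read_force())
robot.servo_line([*CV,.254],speed=.2);robot.dwell(.2);print(robot.read_t(),robot.read_force(),robot.read_grip_width())
imt,dt=robot.grab_frame("top");cv2.imwrite("pics/k1t.png",imt[:,:,::-1]);np.savez("t5.npz",im=imt,d=dt)
im,d=robot.grab_frame("scene");cv2.imwrite("pics/k1.png",im[:,:,::-1]);np.savez("s5.npz",im=im,d=d)
E
```

```text
21.525
[ 0.53434294 -0.24536094  0.0453694 ] [-1.03023313  0.34410513  0.16131234]
24.0667 0.18035250765142197 [-1.0677375  -0.23084369  0.2270779 ]
25.4583 [ 0.31520889  0.31954764 -1.63175416] 0.1739222941619
```

View pics/k1.png

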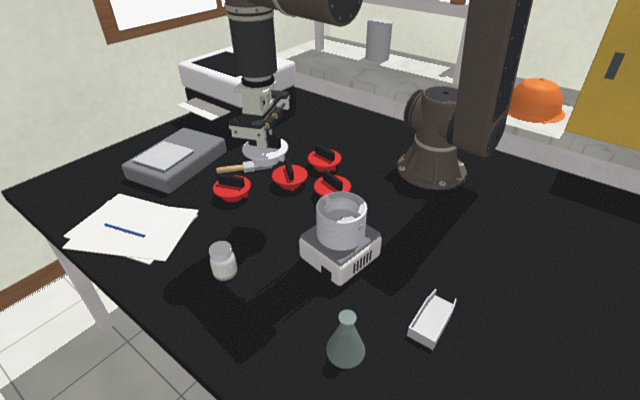

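View pics/k1t.png

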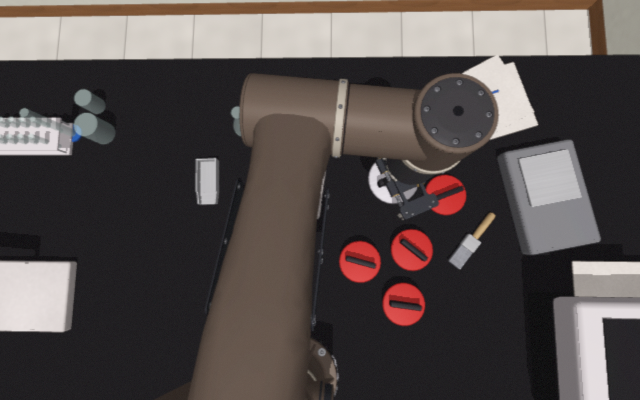

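The white cover is held level at (265,152) in the scene view and the bystanders are untouched. I'll bring it over the mill and check its centring.

```bash
python3 - <<'E'
from h import *
R=down(83+180)
robot.goto([*MILL[:2],.252],R);robot.dwell(.2);print(robot.read_t(),robot.read_qpos().round(1) if hasattr(robot.read_qpos(),'round') else robot.read_qpos())
im,d=robot.grab_frame("scene");np.savez("s6.npz",im=im,d=d)
P0=robot.read_position();print(P0)
cv2.imwrite("pics/k2.png",cv2.resize(im[100:300,250:430],None,fx=3,fy=3,interpolation=cv2.INTER_CUBIC)[:,:,::-1])
W=cloud("scene",d.astype(float))
# expected disc top z = TCP+.014-.017
zt=P0[2]-.003
m=(abs(W[...,2]-zt)<.006)&(np.hypot(W[...,0]-P0[0],W[...,1]-P0[1])<.075)
P=W[m];print(m.sum(),np.median(P[:,2]),zt,cv2.minEnclosingCircle((P[:,:2]*1000).astype(np.float32)))
A=np.c_[P[:,:2]-P0[:2],np.ones(len(P))];print("plane",np.linalg.lstsq(A,P[:,2],rcond=None)[0])
E
```

```text
26.7333 [ 20.9   6.7 -14.3   0.  -69.  -28. ]
[5.38494054e-01 3.27072135e-04 2.51895226e-01]
788 0.24953323148205642 0.2488952260595838 ((538.0621337890625, 1.1999555826187134), 58.87968063354492)
plane [-0.01819976 -0.01309418  0.249724  ]
```

View pics/k2.png

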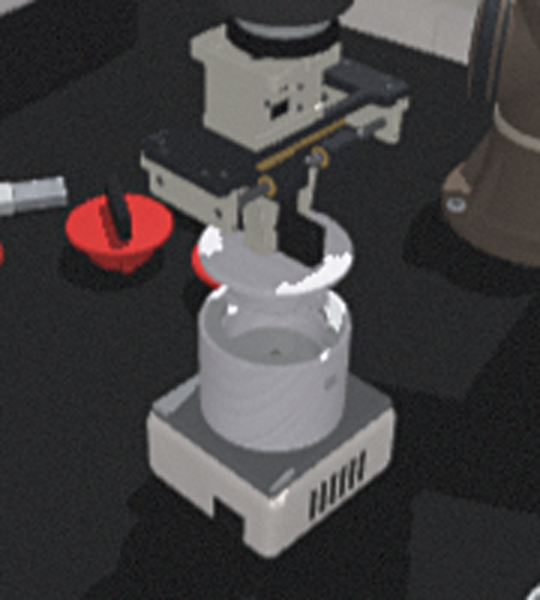

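The cover's disc centre measures (0.538, 0.0012), on the axis and level. Lowering it with force checks.

```bash
python3 - <<'E'
from h import *
xy=MILL[:2]
for z in(.222,.212,.206,.202,.199):
    robot.servo_line([*xy,z],speed=.05);print(z,robot.read_t(),robot.read_position().round(4),robot.read_force().round(2),robot.read_ft_torque().round(2))
    if robot.read_force()[2]>8: print("STOP");break
im,d=robot.grab_frame("scene");np.savez("s7.npz",im=im,d=d)
cv2.imwrite("pics/k3.png",cv2.resize(im[100:300,250:430],None,fx=3,fy=3,interpolation=cv2.INTER_CUBIC)[:,:,::-1])
E
```

```text
0.222 27.5333 [0.5386 0.0014 0.2221] [-0.6  -0.09 -2.19] [ 0.1  -0.01 -0.01]
0.212 27.8833 [0.5381 0.0012 0.2116] [ 0.05  0.06 -1.86] [ 0.08 -0.11 -0.02]
0.206 28.15 [0.5381 0.0012 0.2056] [-0.85 -0.19 -1.03] [ 0.07 -0.04 -0.04]
0.202 28.4 [0.5382 0.0013 0.2017] [-0.15 -0.09 -1.58] [ 0.12 -0.08  0.02]
0.199 28.65 [0.5385 0.0013 0.199 ] [-0.31  0.14 -0.76] [ 0.08 -0.06 -0.03]
```

View pics/k3.png

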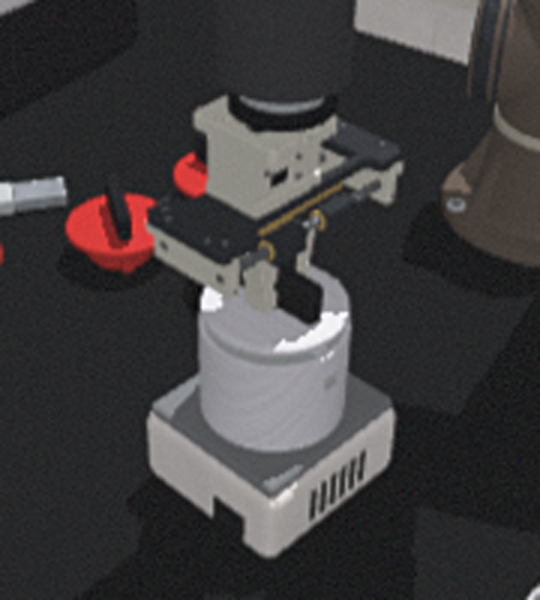

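The cover is seated in the slots with no side load. Pushing down.

```bash
python3 - <<'E'
from h import *
xy=MILL[:2]
for z in(.196,.193,.191,.1895,.1885,.1875):
    robot.servo_line([*xy,z],speed=.03);f=robot.read_force();print(z,robot.read_t(),robot.read_position().round(4),f.round(2),robot.read_ft_torque().round(2))
    if f[2]>15: print("STOP");break
robot.dwell(.15);print(robot.read_force(),robot.read_grip_width())
im,d=robot.grab_frame("scene");W=cloud("scene",d.astype(float))
m=(abs(W[...,2]-.187)<.008)&(np.hypot(W[...,0]-xy[0],W[...,1]-xy[1])<.062);print(np.median(W[m][:,2]),m.sum())
E
```

```text
0.196 28.95 [0.5386 0.0013 0.1963] [-0.5  -0.45  2.74] [0.16 0.22 0.04]
0.193 29.2 [0.5387 0.0013 0.1933] [ 0.14 -0.86  3.55] [ 0.05  0.22 -0.02]
0.191 29.45 [0.5387 0.0013 0.1913] [-0.62  0.01  4.78] [ 0.06  0.07 -0.05]
0.1895 29.7 [0.5386 0.0013 0.1899] [-1.46 -0.09  5.38] [ 0.06  0.19 -0.  ]
0.1885 29.95 [0.5387 0.0013 0.1898] [-3.43  1.19 12.08] [0.31 1.34 0.04]
0.1875 30.2 [0.5388 0.0012 0.1897] [-6.14  1.06 18.95] [ 0.59  2.49 -0.04]
STOP
[-5.50885451  1.36313041 19.67333652] 0.18328213276805475
0.1873680876643058 783
```

The ring bottoms at TCP z 0.1897. I'll back off to a moderate push and twist clockwise.

```bash
python3 - <<'E'
from h import *
xy=MILL[:2]
robot.servo_line([*xy,.1889],speed=.03);print(robot.read_force().round(2))
for a in(8,20,35,50,65,75,80,84,87):
    R=down(263-a);r=robot.goto([*xy,.1889],R)
    f=robot.read_force();t=robot.read_ft_torque();print(a,round(robot.read_t(),2),robot.read_position().round(4),f.round(2),t.round(2),round(robot.read_grip_width(),4),robot.read_qpos()[5].round(1))
    if abs(t[2])>1.2 or np.linalg.norm(f)>50: print("STOP");break
robot.dwell(.2);print(robot.read_ft_torque().round(3))
im,d=robot.grab_frame("scene");np.savez("s8.npz",im=im,d=d)
cv2.imwrite("pics/k4.png",cv2.resize(im[150:270,280:400],None,fx=5,fy=5,interpolation=cv2.INTER_CUBIC)[:,:,::-1])
E
```

```text
[-1.92  0.62  9.05]
8 30.91 [0.539  0.0013 0.1899] [-0.58  0.07  8.33] [0.12 0.46 0.26] 0.1803 -36.0
20 31.23 [0.5391 0.0013 0.1899] [-1.65 -0.88  7.85] [-0.    0.23  0.22] 0.1815 -48.0
35 31.58 [0.5392 0.0012 0.1899] [-0.12 -1.02  7.17] [-0.25 -0.02  0.23] 0.1786 -63.0
50 31.94 [0.5392 0.0011 0.1899] [-0.11 -1.41  8.47] [-0.36 -0.12  0.38] 0.1786 -78.0
65 32.3 [0.5393 0.001  0.1899] [ 0.66 -1.29  7.51] [-0.73 -0.18  0.29] 0.1799 -93.0
75 32.59 [0.5393 0.0009 0.1899] [ 0.79 -2.11  6.76] [-0.84 -0.3   0.29] 0.1828 -103.0
80 32.84 [0.5393 0.0009 0.1899] [ 1.84 -1.71  7.65] [-0.94 -0.28  0.34] 0.1797 -108.0
84 33.09 [0.5393 0.0009 0.1899] [ 1.32 -2.53  7.67] [-1.03 -0.29  0.31] 0.1814 -112.0
87 33.34 [0.5392 0.0009 0.1899] [ 1.09 -2.64  6.84] [-0.89 -0.24  0.7 ] 0.1838 -115.0
[-0.891 -0.256  0.648]
```

View pics/k4.png

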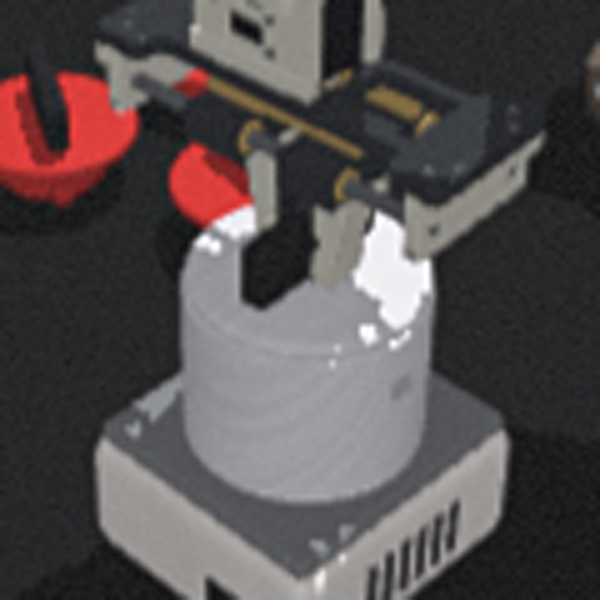

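The torque rose from 0.31 to 0.70 N m between 84° and 87°, so the cover is at its stop, and the bar has visibly turned while held. One last check of the bystanders and scoop before I hand in.

```bash
python3 - <<'E'
from h import *
a=np.load("scene0.npz");b=np.load("s8.npz");W0=cloud("scene",a["d"].astype(float));W1=cloud("scene",b["d"].astype(float))
for n,(x,y,r) in dict(flask=(.735,.157,.06),jar=(.745,-.2,.05),brush=(.40,-.49,.12),scoop=(.5655,.2777,.085)).items():
    o=[]
    for W in(W0,W1):
        m=(np.hypot(W[...,0]-x,W[...,1]-y)<r)&(W[...,2]>.008)&(W[...,2]<.13);o.append((m.sum(),np.median(W[m],0).round(3).tolist()))
    print(n,o)
print(robot.read_t(),robot.read_force().round(1),robot.read_ft_torque().round(2),robot.read_grip_width())
robot.job_done()
E
```

```text
flask [(np.int64(1474), [0.758, 0.177, 0.051]), (np.int64(1471), [0.758, 0.177, 0.051])]
jar [(np.int64(838), [0.763, -0.185, 0.061]), (np.int64(843), [0.763, -0.185, 0.061])]
brush [(np.int64(438), [0.39, -0.491, 0.019]), (np.int64(436), [0.392, -0.492, 0.019])]
scoop [(np.int64(845), [0.596, 0.277, 0.02]), (np.int64(498), [0.617, 0.276, 0.025])]
33.5917 [ 0.6 -2.2  6.5] [-0.92 -0.26  0.68] 0.184029622810512
the job is handed in; nothing more can be done
```

The mill is charged and the cover is held pushed in and turned to its stop. I handed the job in at about 33.6 s of the 72 s allowed.

- **Lumps:** I tipped the scoop into the mill from the +y side. The load on the wrist dropped from 2.7 N to 1.6 N, which is the empty scoop's weight, and the camera showed the scoop bare. From above I could make out four lumps in the chamber. Two of those sit on top of others, which fits six, but I did not see all six one by one. The highest lump surface was about 128 mm above the bench.
- **Scoop:** It is back upright and level on the bench where it started.
- **Cover:** I lowered the white cover into the slots and it met no side load. It bottomed at the ring's full 9 mm travel. I then turned the gripper 87° clockwise. The torque rose from about 0.3 to 0.7 N m at the end, which I took as the stop. I had no direct reading of the ring's turn.
- **Hold at hand-in:** The gripper was still shut on the bar at its fixed 30 N setting, and the wrist read 6.5 N of push.
- **Flask, jar and brush:** Camera positions before and after agree within 2 mm.

None of the checks failed or disagreed.

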